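# Line up a hinge leaf on the jamb and hold it for the pin

## Task

The hinge pin sticks into the gap between the two fixed knuckles on the wooden jamb block: first turn the knob on the pin housing anticlockwise (seen from above) to its end stop to draw the pin back. Then pick up the loose hinge leaf that has one single knuckle, not the spare leaf with two, and bring its knuckle in between the two fixed ones with the leaf level, the same side up as it lay, and pointing straight away from the block, so that all three knuckle holes are in line for the pin. Finish while still holding the leaf there in the gripper, in the air and still, with the pin left drawn back and the spare leaf, tape roll, spanner, red pliers and aluminium block left where they are.

Things in the scene. Friction and masses are not known exactly. Their poses are not given: they have to be found in the camera images.
- jamb: Fixed fixture: wooden jamb block 62 x 100 x 70 mm high with a hinge leaf screwed on top. Origin on the bench under the middle of the hinge line; x into the block (roughly away from the robot), y along the hinge line, z up. Block at x = 13 to 75, y = -50 to 50 mm. Grey pin housing 46 x 50 x 92 mm high at x = 0, y = -85 mm, black knob on top. Nothing stands in front of x = -26 mm.
- gap_centre (a point): Middle of the 35 mm gap between the two fixed knuckles, on their axis, 80 mm above the bench (axes as jamb). Knuckles: tubes along y, 20 mm outside, 12 mm bore, at |y| = 17.5 to 37.5 mm; gap open above, below and in front. The fixed plate, 6 mm thick, underside 70 mm above the bench, begins 16 mm behind the axis. The loose leaf's bore belongs here.
- knob (a joint): Knob: 0 = anticlockwise end stop, pin drawn back inside the right fixed knuckle; grows clockwise seen from above, to 1.4 rad. Starts at 0.8 to 1.3. It drives the 8 mm hinge pin, with tapered nose, 14 mm per rad into the gap. It stays where left and takes about 0.04 N m to turn.
- knob_grip (a point): On the knob's axis, half way up its bar grip, 111 mm above the bench. Bar 40 mm long, 12 mm wide, from 99 to 121 mm above the bench, on a 42 mm round skirt; grip it across its 12 mm. The point's x axis runs along the bar and turns with it; at joint value 0 it lies along the jamb's x axis.
- leaf: Loose steel hinge leaf with ONE knuckle, about 150 g, lying flat. Plate 60 x 44 x 6 mm (x, y, z); origin at the centre of the plate's underside, x toward the knuckle, z up. Centre of mass about 14 mm from the origin toward the knuckle. Grip it across its 44 mm width, about 10 mm to the knuckle side of the plate's centre.
- leaf_bore (a point): Centre of the bore of the loose leaf's knuckle, at x = 46, y = 0, z = 10 mm in leaf (same axes). Knuckle: tube along y in the middle of the leaf's end, 20 mm outside, 12 mm bore, 30 mm long (2.5 mm play at either side in the gap), its bottom level with the plate's underside.
- spare_leaf: Spare steel hinge leaf, plate of the same size but with TWO short knuckles (12 mm each) at the +x end; it may lie in the place of the other. Leave it alone. Origin at the centre of the plate's underside.
- tape_roll: Small dark roll of tape, 51 mm across and 19 mm high, lying flat between the two loose leaves; leave it.
- spanner: Combination spanner 41 x 248 x 8 mm, lying near the front edge of the bench on the left; leave it.
- pliers_combi: Red-handled pliers 55 x 181 x 17 mm, behind the fixture; leave them.
- alu_block: Aluminium block 40 x 60 x 28 mm with holes, far right; leave it.

How it is judged:
By the outcome, as a careful person would: the job done as asked, in the order asked, and still so for the second after the job is handed in, while the arm keeps its last pose, push and grip.
It also fails if it takes over 64 s, if anything falls off the work surface, if the arm or the gripper's body presses on something with over 40 N, if the wrist force passes 120 N, or if a joint passes its speed limit or range.

## Robot

A 6-joint arm with a two-finger parallel gripper is mounted at the origin on a cart in front of the work surface, level with it; the furniture and walls round the work are solid. World frame = base frame: x ahead of the robot, y to its left, z up, the work surface at z = 0. Lengths are in m, angles in rad, forces in N, time in s.
With the tool pointing down it reaches from about 0.35 to 0.925 m from the base axis. Payload 6.4 kg.
Tool frame: the origin (TCP) lies midway between the tips of the shut fingers; the grasp point (between the pads) lies pinch_z behind it (pinch_z is the distance from the TCP to the grasp point, in m); z points along the fingers, y is the line along which they close (so a half turn about z gives the same grasp; the last joint's range is limited). The gripper opens to 85 mm and grips with 20 to 120 N. Pads are 22 mm wide; open, the fingers measure 114 mm over their backs; the gripper's body (76 mm by 85 mm) begins 54 mm behind the grasp point. The pads swing forward as they close: fully open they stand 13 mm farther back than shut.
Start: joints at [1.102, 0.245, 1.558, -0, 1.339, -0.174], TCP at [0.189, 0.622, 0.204] pointing down, gripper open.
Joint ranges: [-3.13, 3.13], [-1.02, 2.26], [0.13, 2.54], [-0.95, 4.09], [0.21, 2.88], [-2.74, 2.74]. Speed limits (rad/s): [2.57, 2.57, 3.14, 3.14, 3.14, 3.14].

## Interface

Orientations are given as a unit quaternion [w, x, y, z].
In Python, from rig import state, capture, camera_params, job_done, silhouettes, pinch_z gives the robot as it stands. The module is installed in compiled form; this text tells all that it offers.
- The arm moves only by the tool apply_moves, never from a script. Its argument "deltas" is a list that holds one entry, the list of rows, each a list of 5 numbers: the finger opening in mm, from 0 to 85.4, then the shift along the tool's x, y, z in mm, then the turn about the tool's z in degrees. A call has 1 to 10 rows; each row shifts and turns the commanded pose from where the row before left it, along the tool's axes as they then stand; what a row does not reach is not made up. A row lasts 1/10 s, in which the tool goes at most 50 mm and 8.59 degrees, less where a joint would pass 70% of its speed; a pose out of reach is approached as far as the arm can. A call is refused whole if a number of a shift passes 50 or a number of a turn 8.59, either way. A call with a gripper value outside its range is refused whole. The fingers move at their own pace and stop on an object; "newtons" is the grip in N (left out, the last holds). Time passes only in rows, so rows that do not move let the fingers close. It gives the time, the measured TCP pose, the force, the opening and the grip force at its end, in the units of the state.
- state(): the state, without advancing time (a new reading comes with each control period).
- capture(name): name is "scene" or "top"; returns (picture, depth): 480x640x3 uint8, red, green, blue; 480x640 float32, m along the optical axis (not along the pixel's ray), 0 where there is no reading.
- camera_params(name): a dict with "fx", "fy", "cx", "cy" (pixels), "eye" and "orientation" of the camera in the world. Camera axes: x right, y down, z forward; pixel columns grow to the right and rows downward; lengths in m; the calibration is good to about 2 mm. A picture is of the moment at which its call begins. camera_params takes no time and is no camera call.
- job_done(): hands the job in; it is judged then, once.
Trained networks look in the newest picture that a camera, given by its name, has taken for a name from the list of things; names that differ only in an ending like _2 or _b are one class to them, and where a whole thing is asked for, a point or a joint stands for the part that bears it (a point fixed in the world has none). Each returns a list of dicts, best first, with "conf" (0 to 1); they miss things now and then, are a little off and sometimes report something else, mostly with a low value. They report only what shows in the picture. A call takes as long as a camera call.
- silhouettes(name, camera): "pixels" (480x640 bool, what is visible of it) and "extent" ([left, top, right, bottom] in pixels, round what is visible of it).
The state is a dict: "time_s": time; "joints": joint angles; "qvel": joint speeds; "joint_efforts": joint torques, N m; "ee_pos": TCP position; "ee_rot": TCP orientation; "force": force on the tool from outside, world axes, zero at the start; "moment": the same for the moment, N m; "width": opening from 0.0 (shut) to 1.0 (fully open); "grip_force": force on a finger pad.
Only numpy, scipy, OpenCV 4.12 (cv2) and the standard library are available. Lean on these libraries where they do the work, as an engineer would, in place of code of your own. Each camera call takes 0.05 s, during which the arm holds its last target. There are 200 camera calls.

## Working session

There is one attempt and no reset: what is moved stays moved. The work goes in short steps, Python scripts to look and compute and a tool call to move; the robot and the scene stay as the last step left them, time stands still between calls to the robot, and variables do not carry over. Pictures are saved under pics/ and viewed, at most 10 in all, crops included, and the job is handed in when it is done.

Besides the shell and the picture viewer there is one more tool, called after "Request:" as a command line: name --argument value ..., lists and objects as JSON in quotes. apply_moves: Moves the arm, as the interface text tells. Its arguments: {"type":"object","properties":{"deltas":{"type":"array","items":{"type":"array","items":{"type":"array","items":{"type":"number"}}}},"newtons":{"type":"number"}},"required":["deltas"]}

```bash
mkdir -p pics; cat > h.py <<'E'
import numpy as np, cv2
from rig import *
from scipy.spatial.transform import Rotation as R
def rot(q): return R.from_quat([q[1],q[2],q[3],q[0]]).as_matrix()
def cloud(name,d):
    p=camera_params(name); v,u=np.mgrid[0:480,0:640]
    c=np.stack([(u-p['cx'])/p['fx']*d,(v-p['cy'])/p['fy']*d,d],-1)
    return c@rot(p['orientation']).T+np.array(p['eye'])
def save(n,im): cv2.imwrite('pics/'+n,im[...,::-1])
E
python3 - <<'E'
from h import *
print(state(),pinch_z)
for n in('top','scene'):
    im,d=capture(n); save(n+'0.png',im); np.savez(n+'0',im=im,d=d); print(camera_params(n))
    P=cloud(n,d)
    for t in('leaf','spare_leaf','knob','jamb','tape_roll'):
        for s in silhouettes(t,n)[:3]:
            m=s['pixels']&(d>0); q=P[m]
            print(n,t,round(s['conf'],2),s['extent'],m.sum(),np.median(q,0).round(4) if m.sum() else '',np.percentile(q[:,2],95).round(4) if m.sum() else '')
E
```

```text
{'time_s': 0.0, 'joints': array([ 1.10192815e+00,  2.45830083e-01,  1.55904977e+00, -1.94847516e-05,
        1.33869297e+00, -1.74118966e-01]), 'qvel': array([ 0.00091768,  0.00024383,  0.00209508,  0.00337692,  0.00114065,
       -0.00134865]), 'joint_efforts': array([-7.31396412e-04, -4.29515755e+01, -3.26131153e+01, -2.08495380e-04,
        5.35942512e-03, -6.01306354e-06]), 'ee_pos': array([0.18854935, 0.62139895, 0.20335092]), 'ee_rot': array([-3.03857255e-04,  1.46839409e-01,  9.89159849e-01, -9.42351293e-04]), 'force': array([-0.14729794, -0.17437852, -0.5215289 ]), 'moment': array([ 0.03149533,  0.05638634, -0.00011162]), 'grip_force': 0.0, 'width': 1.000103504448597} 0.0187
{'fx': 552.0515828644986, 'fy': 552.0515828644986, 'cx': 311.0655615776425, 'cy': 243.7359445490579, 'eye': array([0.09060551, 0.11520679, 1.6170945 ]), 'orientation': array([ 0.09648094, -0.53815367,  0.82390421, -0.14921095])}
top leaf 0.87 [388.7, 251.6, 412.7, 281.1] 374 [ 0.4582 -0.352   0.007 ] 0.0207
top spare_leaf 0.78 [324.5, 270.5, 353.5, 301.8] 375 [ 0.4778 -0.1458  0.0066] 0.0191
top knob 0.67
[... 412 characters left out ...]
rray([-0.50806009,  0.66852236,  1.65019403]), 'orientation': array([ 0.1599632 , -0.43926848,  0.82695738, -0.31240433])}
scene leaf 0.62 [396.4, 248.4, 418.2, 270.9] 274 [ 0.4567 -0.3458  0.0072] 0.0193
scene spare_leaf 0.77 [337.0, 271.8, 367.0, 293.7] 273 [ 0.4814 -0.1364  0.0077] 0.018
scene knob 0.49 [217.9, 302.5, 232.0, 318.5] 167 [0.5517 0.2967 0.1046] 0.1238
scene jamb 0.71 [447.6, 220.2, 464.3, 233.6] 203 [ 0.4719 -0.5717  0.0229] 0.0339
scene jamb 0.66 [176.2, 303.9, 237.5, 351.3] 2125 [0.578  0.3612 0.0509] 0.1016
scene jamb 0.29 [395.6, 247.2, 422.0, 269.8] 220 [ 0.4545 -0.3455  0.0077] 0.0198
scene tape_roll 0.59 [382.9, 273.7, 395.5, 283.3] 77 [ 0.4395 -0.2442  0.0133] 0.0229
```

```bash
python3 - <<'E'
from h import *
a=np.load('top0.npz')['im']; b=np.load('scene0.npz')['im']
r=lambda im,x,y,w,h,s:cv2.resize(im[y:y+h,x:x+w],None,fx=s,fy=s,interpolation=cv2.INTER_CUBIC)
A=np.vstack([np.hstack([r(a,135,285,80,60,5),r(b,172,297,80,60,5)]),np.hstack([r(a,315,245,100,60,4),r(b,332,240,100,60,4)])])
print(A.shape); save('crop.png',A)
E
```

```text
(540, 800, 3)
```

View pics/crop.png

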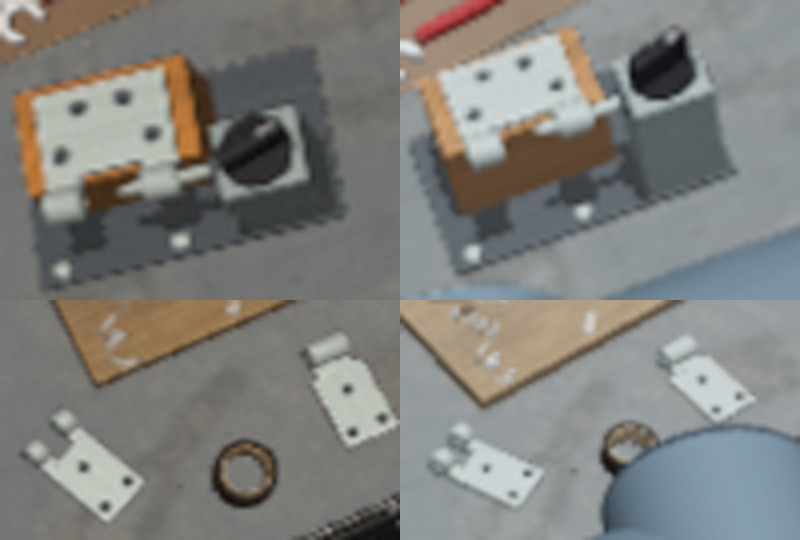

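View pics/top0.png

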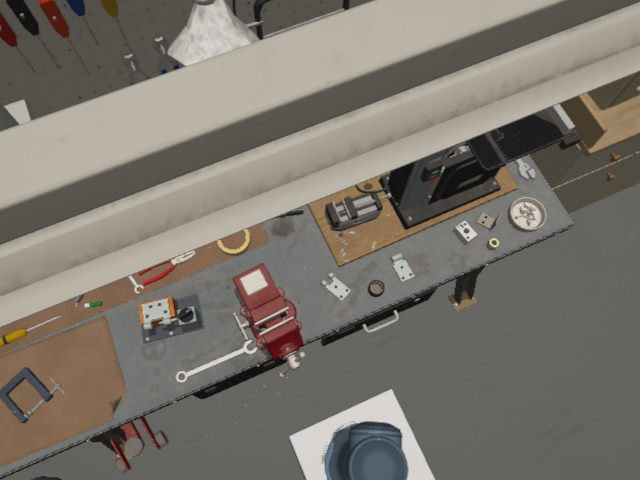

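```bash
python3 - <<'E'
from h import *
for n in('top','scene'):
    f=np.load(n+'0.npz'); d=f['d']; P=cloud(n,d); x,y,z=P[...,0],P[...,1],P[...,2]
    p=camera_params(n)
    pr=lambda X:(lambda c:(c[:2]/c[2]*p['fx']+[p['cx'],p['cy']]).round(1))(rot(p['orientation']).T@(np.array(X)-p['eye']))
    print(n,pr([0,0,0]),pr([.19,.62,.2]))
    near=(abs(x-.58)<.12)&(abs(y-.33)<.15)&(d>0)
    print(np.histogram(z[near],bins=np.arange(-.01,.14,.005)))
    for lo,hi,nm in((.062,.084,'block'),(.087,.097,'hous'),(.108,.13,'bar')):
        m=near&(z>lo)&(z<hi); 
        k,l,s,c=cv2.connectedComponentsWithStats(m.astype(np.uint8)); i=1+s[1:,4].argmax(); m=l==i
        r=cv2.minAreaRect((P[m][:,:2]*1000).astype(np.float32)); print(nm,m.sum(),r,np.median(z[m]), P[m].mean(0).round(4))
    # vise, obstacles tall
    m=(x>.25)&(x<.75)&(y>-.5)&(y<.6)&(z>.03)&(d>0)
    for Y in np.arange(-.45,.55,.05):
        q=m&(y>=Y)&(y<Y+.05)
        if q.sum(): print(round(Y,2),q.sum(),x[q].min().round(3),x[q].max().round(3),z[q].max().round(3))
E
```

```text
top [362.3 464.2] [ 94.8 501.1]
(array([ 628, 2686, 2544,  635,   84,   20,   15,   23,   13,   19,   19,
         26,   26,   27,   51,  170,  295,  270,   96,   99,   97,   59,
         31,    9,    8,   29,   29,    5,    0,    0]), array([-0.01 , -0.005,  0.   ,  0.005,  0.01 ,  0.015,  0.02 ,  0.025,
        0.03 ,  0.035,  0.04 ,  0.045,  0.05 ,  0.055,  0.06 ,  0.065,
        0.07 ,  0.075,  0.08 ,  0.085,  0.09 ,  0.095,  0.1  ,  0.105,
        0.11 ,  0.115,  0.12 ,  0.125,  0.13 ,  0.135,  0.14 ]))
block 764 ((603.1174926757812, 368.50225830078125), (101.86860656738281, 84.8291015625), 81.74542999267578) 0.0735528116010149 [0.6106 0.3668 0.0732]
hous 110 ((556.2687377929688, 291.6753845214844), (53.56187057495117, 46.83723068237305), 80.07960510253906) 0.09196386986802219 [0.5474 0.2853 0.0921]
bar 73 ((555.2859497070312, 290.2109375), (13.567939758300781, 39.472373962402344), 10.97714900970459) 0.1198273822895144 [0.5548 0.29   0.1196]
-0.45 1888 0.558 0.749 0.401
-0.4 242 0.638 0.719 0.092
-0.35 351 0.631 0.738 0.07
-0.3 993 0.251 0.742 1.278
-0.25 4635 0.25 0.74 1.298
-0
[... 1090 characters left out ...]
25), (54.54672622680664, 44.84241485595703), 77.42181396484375) 0.09290336250427411 [0.5464 0.2992 0.0925]
bar 68 ((554.4071044921875, 297.728515625), (18.905420303344727, 40.8850212097168), 16.14853286743164) 0.11836979579090867 [0.5547 0.2977 0.1185]
-0.45 6031 0.553 0.748 0.742
-0.4 200 0.555 0.711 0.552
-0.35 215 0.564 0.74 0.073
-0.3 308 0.531 0.724 0.088
-0.25 312 0.537 0.721 0.091
-0.2 34 0.53 0.727 0.078
-0.15 9 0.743 0.75 0.042
-0.0 386 0.359 0.745 0.159
0.05 1074 0.359 0.748 0.159
0.1 1169 0.363 0.741 0.158
0.15 73 0.442 0.525 0.058
0.25 216 0.526 0.749 0.126
0.3 407 0.531 0.637 0.13
0.35 421 0.25 0.652 1.242
0.4 730 0.25 0.75 1.247
0.45 2300 0.25 0.75 1.26
0.5 2918 0.25 0.75 1.271
```

```bash
cat > fit.py <<'E'
from h import *
from scipy.optimize import minimize
def raybox(o,r,lo,hi):
    with np.errstate(all='ignore'):
        a=(np.array(lo)-o)/r; b=(np.array(hi)-o)/r
    t0=np.minimum(a,b).max(-1); t1=np.maximum(a,b).min(-1)
    return np.where((t0<t1)&(t0>0),t0,np.inf)
def render(boxes,cam,rays):
    """boxes: (lo,hi,Rm,t) ; rays scaled so t = depth"""
    e=np.array(cam['eye']); D=np.full(len(rays),np.inf)
    for lo,hi,Rm,t in boxes: D=np.minimum(D,raybox(Rm.T@(e-t),rays@Rm,lo,hi))
    return D
def rz(a): c,s=np.cos(a),np.sin(a); return np.array([[c,-s,0],[s,c,0],[0,0,1.]])
BIG=(np.array([-5,-5,-.5]),np.array([5,5,0.]),np.eye(3),np.zeros(3))
def jamb_boxes(x,y,yaw,k):
    A=rz(yaw); t=np.array([x,y,0]); B=[BIG]
    for lo,hi in(((13,-50,0),(75,50,70)),((16,-38,70),(73,38,76)),((-8.5,17.5,71),(8.5,37.5,89)),((-8.5,-37.5,71),(8.5,-17.5,89)),((-23,-110,0),(23,-60,92))):
        B.append((np.array(lo)/1e3,np.array(hi)/1e3,A,t))
    kt=t+A@np.array([0,-.085,0])
    for j in range(3): B.append((np.array([-.0195,-.0085,.09]),np.array([.0195,.0085,.099]),A@rz(j*np.pi/3),kt))
    B.append((np.array([-.020,-.006,.099]),np.array([.020,.006,.121]),A@rz(-k),kt)); return B
def rays_of(cam,m):
    v,u=np.nonzero(m); c=np.stack([(u-cam['cx'])/cam['fx'],(v-cam['cy'])/cam['fy'],np.ones(len(u))],-1)
    return c@rot(cam['orientation']).T
def fit_depth(name,d,make,x0,win,tr=.015,step=None):
    cam=camera_params(name); m=np.zeros(d.shape,bool); m[win[1]:win[3],win[0]:win[2]]=1; m&=d>0
    r=rays_of(cam,m); dd=d[m]
    def c(p): return np.minimum(abs(render(make(*p[:-1]),cam,r)-dd-p[-1]),tr).mean()*1e3
    best=None; rng=np.random.default_rng(0); step=np.array(step)
    for i in range(8):
        s=np.append(x0,0)+(rng.normal(size=len(x0)+1)*step if i else 0)
        S=np.vstack([s]+[s+np.eye(len(s))[j]*step[j] for j in range(len(s))])
        o=minimize(c,s,method='Nelder-Mead',options=dict(initial_simplex=S,maxiter=500,xatol=1e-5,fatol=1e-5))
        if best is None or o.fun<best.fun: best=o
    return best
E
cat > leaffit.py <<'E'
from fit import *
def hull(p,cam):
    c=(p-np.array(cam['eye']))@rot(cam['orientation']); uv=c[:,:2]/c[:,2:]*cam['fx']+[cam['cx'],cam['cy']]
    return uv
def corners(lo,hi): return np.array([[a,b,c] for a in(lo[0],hi[0]) for b in(lo[1],hi[1]) for c in(lo[2],hi[2])],float)/1e3
PL=corners((-30,-22,0),(30,22,6)); NE=corners((25,-15,0),(40,15,6))
KN=np.array([[46+10*np.cos(t),y,10+10*np.sin(t)] for t in np.arange(0,6.28,.4) for y in(-15,15)])/1e3
def mask(cam,Rm,t,x0,y0,w,h,S=8):
    M=np.zeros((h*S,w*S),np.uint8)
    for q in(PL,NE,KN):
        uv=(hull(q@Rm.T+t,cam)-[x0,y0]+.5)*S
        cv2.fillConvexPoly(M,cv2.convexHull((uv*16).astype(np.int32)),1,shift=4)
    return cv2.resize(M.astype(np.float32),(w,h),interpolation=cv2.INTER_AREA)
def fit_leaf(name,im,x0,win):
    cam=camera_params(name); a,b,c,d=win; I=im[b:d,a:c].astype(float).mean(-1)
    bg=np.median(I); fg=np.percentile(I,97); T=np.clip((I-bg-12)/(fg-bg-20),0,1)
    f=lambda p:np.abs(mask(cam,rz(p[2]),np.array([p[0],p[1],0]),a,b,c-a,d-b)-T).sum()
    best=None
    for dy in(-.3,0,.3):
        s=np.array(x0)+[0,0,dy]; S=np.vstack([s,s+[.006,0,0],s+[0,.006,0],s+[0,0,.2]])
        o=minimize(f,s,method='Nelder-Mead',options=dict(initial_simplex=S,xatol=1e-5,fatol=1e-4))
        if best is None or o.fun<best.fun: best=o
    return best,T.sum()
E
python3 - <<'E'
from leaffit import *
for n,w,lw in(('top',(130,282,210,350),(380,243,420,290)),('scene',(170,290,245,360),(388,240,424,274))):
    f=np.load(n+'0.npz'); d=f['d']
    o=fit_depth(n,d,jamb_boxes,[.562,.375,-.19,1.1],w,step=[.008,.008,.08,.15,.004]); print(n,o.x.round(4),o.fun)
    b,s=fit_leaf(n,f['im'],[.457,-.352,.3],lw); print('leaf',b.x.round(4),b.fun,s)
    P=cloud(n,d)
    for X,Y in((.45,-.29),(.46,.4),(.5,.45)):
        m=(abs(P[...,0]-X)<.02)&(abs(P[...,1]-Y)<.02)&(d>0); print(X,Y,m.sum(),P[m][:,2].mean().round(4))
E
```

```text
top [ 5.7000e-01  3.7450e-01 -1.6090e-01  1.2164e+00  1.0000e-04] 3.536551561226465
leaf [ 0.4478 -0.354   0.0358] 102.10713829025434 277.17411170974566
0.45 -0.29 176 -0.0935
0.46 0.4 282 -0.1878
0.5 0.45 193 -0.0008
scene [ 0.5723  0.3798 -0.1659  1.3214  0.0019] 5.934712541502146
leaf [ 0.4494 -0.3485  0.0091] 89.71748737373738 181.6262626262626
0.45 -0.29 167 -0.3093
0.46 0.4 363 -0.5729
0.5 0.45 196 -0.5544
```

```bash
python3 - <<'E'
import re
s=open('leaffit.py').read()
s=s.replace("T=np.clip((I-bg-12)/(fg-bg-20),0,1)","T=np.clip((I-bg-15)/(fg-bg-20),0,1); S8=((im[b:d,a:c].max(-1).astype(int)-im[b:d,a:c].min(-1)<30)&(T>.35)).astype(np.uint8); k,l,st,_=cv2.connectedComponentsWithStats(S8,connectivity=4); T=T*cv2.dilate((l==1+st[1:,4].argmax()).astype(np.uint8),np.ones((3,3)))")
s=s.replace("for dy in(-.3,0,.3)","for dy in(-.6,-.3,0,.3,.6)")
open('leaffit.py','w').write(s)
E
python3 - <<'E'
from leaffit import *
L=[]
for n,lw in(('top',(380,243,420,290)),('scene',(388,240,424,274))):
    im=np.load(n+'0.npz')['im']
    b,s=fit_leaf(n,im,[.457,-.352,.3],lw); print('leaf',b.x.round(4),b.fun,s)
    m=mask(camera_params(n),rz(b.x[2]),np.array([*b.x[:2],0]),lw[0],lw[1],lw[2]-lw[0],lw[3]-lw[1])
    c=im[lw[1]:lw[3],lw[0]:lw[2]]; c2=c.copy(); c2[...,0]=np.clip(c2[...,0]*.5+m*127,0,255)
    L.append(cv2.resize(np.hstack([c,c2]),(790,290),interpolation=cv2.INTER_NEAREST))
save('leaf.png',np.vstack(L))
E
```

```text
leaf [ 0.4484 -0.3527  0.0338] 136.4112903225806 242.8387096774194
leaf [ 0.4498 -0.3491 -0.0214] 119.41761363636365 152.6060606060606
```

View pics/leaf.png

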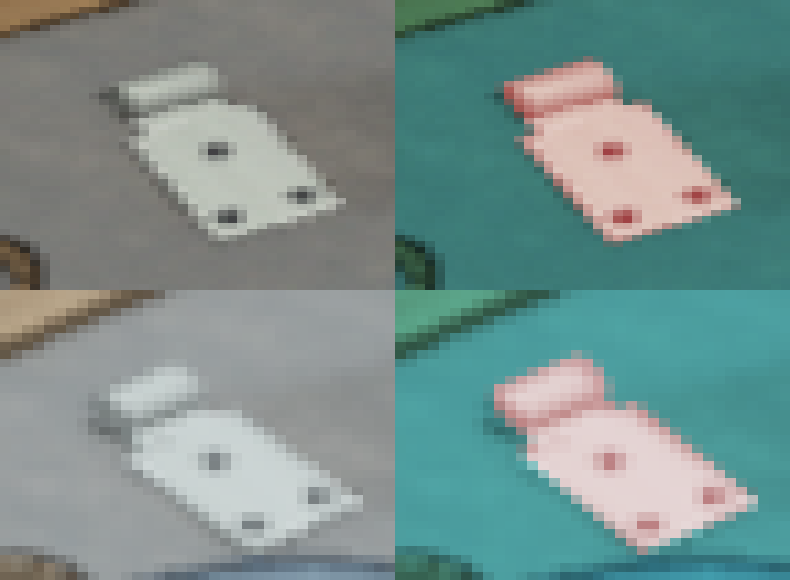

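```bash
cat > go.py <<'E'
from h import *
import sys
def go(x,y,z,yd,half=True):
    s=state(); M=rot(s['ee_rot']); p=np.array(s['ee_pos'])
    a=np.degrees(np.arctan2(M[1,1],M[0,1])); t=-(yd-a)
    t=(t+180)%360-180
    if half: t=(t+90)%180-90
    print('t',round(s['time_s'],2),'pos',p.round(4),'yang',round(a,2),'tilt',M[:,2].round(4),'w',round(s['width'],3),'gf',round(s['grip_force'],1),'F',s['force'].round(1),'Mo',s['moment'].round(2),'j',s['joints'].round(2))
    print('shift tool mm',(M.T@(np.array([x,y,z])-p)*1e3).round(1),'turn deg',round(t,2))
if __name__=='__main__': go(*map(float,sys.argv[1:5]))
E
python3 go.py .557 .293 .2 8.5
```

```text
t 0.6 pos [0.1889 0.622  0.2045] yang 73.11 tilt [ 1.e-04  1.e-04 -1.e+00] w 0.998 gf 0.0 F [-0.2  0.6  0.3] Mo [ 0.03  0.03 -0.05] j [ 1.1   0.25  1.56 -0.    1.34 -0.17]
shift tool mm [-447.8 -207.8    4.5] turn deg 64.61
```

Request:
apply_moves --deltas '[[[85, -44.8, -20.8, 0, 0], [85, -44.8, -20.8, 0, 0], [85, -44.8, -20.8, 0, 0], [85, -44.8, -20.8, 0, 0], [85, -44.8, -20.8, 0, 0], [85, -44.8, -20.8, 0, 0], [85, -44.8, -20.8, 0, 0], [85, -44.8, -20.8, 0, 0], [85, -44.8, -20.8, 0, 0], [85, -44.8, -20.8, 0, 0]]]' --newtons 40

```text
time_s: 1.6
ee_pos: [0.5585, 0.2912, 0.2048]
ee_rot: [0.0, 0.147, 0.989, 0.0]
force: [-0.5, 1.1, 0.1]
width: 0.995
grip_force: 0.0
```

Request:
apply_moves --deltas '[[[85, 0, 0, 0, 8.1], [85, 0, 0, 0, 8.1], [85, 0, 0, 0, 8.1], [85, 0, 0, 0, 8.1], [85, 0, 0, 0, 8.1], [85, 0, 0, 0, 8.1], [85, 0, 0, 0, 8.1], [85, 0, 0, 0, 8], [85, 0, 0, 0, 0], [85, 0, 0, 0, 0]]]'

```text
time_s: 2.6
ee_pos: [0.5571, 0.2928, 0.2045]
ee_rot: [0.0, 0.652, 0.758, 0.0]
force: [1.4, -0.9, 0.2]
width: 0.994
grip_force: 0.0
```

```bash
python3 go.py .557 .293 .2 8.5; python3 - <<'E'
from h import *
L=[]
for n,x,y in(('top',135,270),('scene',170,270)):
    im,d=capture(n); np.savez(n+'1',im=im,d=d)
    L.append(cv2.resize(im[y:y+80,x:x+80],(400,400),interpolation=cv2.INTER_CUBIC))
save('hover.png',np.hstack(L))
E
```

```text
t 2.6 pos [0.5571 0.2928 0.2045] yang 8.57 tilt [ 1.e-04 -0.e+00 -1.e+00] w 0.994 gf 0.0 F [ 1.4 -0.9  0.2] Mo [0.05 0.02 0.01] j [ 0.3   0.2   1.61 -0.    1.33  0.15]
shift tool mm [ 0.2 -0.1  4.5] turn deg 0.07
```

View pics/hover.png

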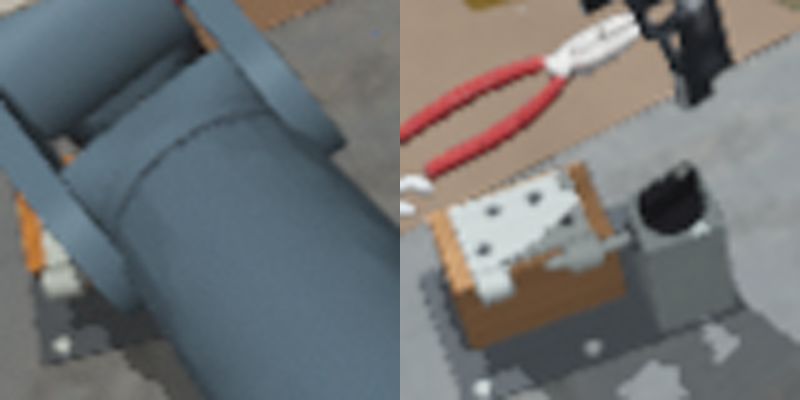

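```bash
python3 - <<'E'
from h import *
f=np.load('scene1.npz'); d=f['d']; P=cloud('scene',d)
s=state(); M=rot(s['ee_rot']); t=np.array(s['ee_pos'])
m=(P[...,2]>.205)&(P[...,2]<.26)&(abs(P[...,:2]-t[:2]).max(-1)<.1)&(d>0)
Q=(P[m]-t)@M*1e3
v,u=np.nonzero(m); print(len(u),u.min(),u.max(),v.min(),v.max())
o=np.argsort(v)[::-1][:60]
for i in o[::2]: print(u[i],v[i],Q[i].round(0))
near=Q[:,1]
print(np.histogram(Q[:,1],12),np.histogram(Q[:,0],12))
E
```

```text
37 206 232 268 291
228 291 [  6. -48. -39.]
230 290 [  3. -56. -49.]
227 290 [ 10. -51. -51.]
231 289 [ -1. -54. -48.]
228 289 [  5. -48. -48.]
225 289 [ 12. -45. -52.]
228 288 [  5. -50. -55.]
232 287 [ -5. -54. -54.]
207 272 [  8.  50. -36.]
209 271 [  4.  44. -43.]
207 271 [ 10.  44. -48.]
212 270 [ -5.  43. -41.]
210 270 [  3.  39. -51.]
208 270 [  9.  39. -55.]
206 270 [ 10.  50. -47.]
212 269 [ -8.  46. -40.]
210 269 [  1.  41. -52.]
212 268 [ -6.  42. -50.]
210 268 [ -1.  45. -51.]
(array([13,  2,  0,  0,  0,  0,  0,  0,  0,  0,  4, 18]), array([-55.52733263, -46.75521504, -37.98309746, -29.21097987,
       -20.43886228, -11.66674469,  -2.8946271 ,   5.87749048,
        14.64960807,  23.42172566,  32.19384325,  40.96596084,
        49.73807843])) (array([2, 2, 3, 2, 3, 2, 3, 6, 4, 4, 4, 2]), array([-9.13222674, -7.22996854, -5.32771034, -3.42545213, -1.52319393,
        0.37906427,  2.28132248,  4.18358068,  6.08583889,  7.98809709,
        9.89035529, 11.7926135 , 13.6948717 ]))
```

Request:
apply_moves --deltas '[[[85, 0, 0, 35, 0], [85, 0, 0, 35, 0], [85, 0, 0, 20, 0], [85, 0, 0, 10.5, 0], [40, 0, 0, 0, 0], [30, 0, 0, 0, 0], [20, 0, 0, 0, 0], [0, 0, 0, 0, 0], [0, 0, 0, 0, 0], [0, 0, 0, 0, 0]]]' --newtons 30

```text
time_s: 3.7
ee_pos: [0.5573, 0.2929, 0.1045]
ee_rot: [0.0, 0.653, 0.757, 0.0]
force: [0.9, 1.4, 0.0]
width: 0.001
grip_force: 0.0
```

```bash
python3 go.py .557 .293 .103 8.5
```

```text
t 3.7 pos [0.5573 0.2929 0.1045] yang 8.41 tilt [ 8.e-04  2.e-04 -1.e+00] w 0.001 gf 0.0 F [0.9 1.4 0. ] Mo [ 0.04 -0.05  0.05] j [ 0.3   0.3   1.68 -0.    1.16  0.16]
shift tool mm [ 0.1 -0.3  1.5] turn deg -0.09
```

```bash
python3 - <<'E'
from h import *
L=[]
for n,x,y in(('top',135,270),('scene',170,270)):
    im,d=capture(n); np.savez(n+'2',im=im,d=d)
    L.append(cv2.resize(im[y:y+80,x:x+80],(400,400),interpolation=cv2.INTER_CUBIC))
save('grip.png',np.hstack(L))
E
```

```text
(no output)
```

View pics/grip.png

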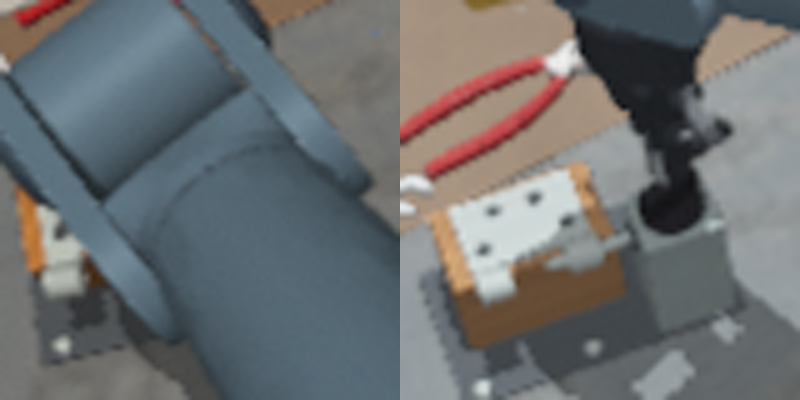

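```bash
python3 - <<'E'
from h import *
f=np.load('scene2.npz'); d=f['d']; P=cloud('scene',d); t=np.array(state()['ee_pos'])
M=rot(state()['ee_rot'])
g=f['im'].mean(-1)
for v in range(286,322,2):
    print(v,' '.join('%3d,%3d,%3d,%3d'%(*((P[v,u]-t)*1e3),g[v,u]) for u in range(216,234,3)))
s=[x for x in silhouettes('knob','scene')]
for q in s: print(q['conf'],q['extent'])
E
```

```text
286 -31, 24,162, 35 -40, 18,169, 34 -37,  9,158, 34 -41,  2,158, 34 -33, -9,141, 49 141,-85,-105,145
288 -11, 18,128, 37 -22, 13,136, 41 -25,  6,134, 32 -34,  0,139, 50 -39, -6,140, 79 134,-81,-105,152
290   2, 14,100, 32 -18, 13,122, 31 -24,  6,123, 31 -43,  5,144, 50 -38, -5,130,122 128,-77,-107,162
292   4, 15, 89, 33 -20, 15,116, 31 -24,  7,115, 32 -40,  5,131, 32 -48,  0,135,125 -44,-11,123,149
294   8, 15, 74, 70 -20, 16,108, 31 -18,  6, 98, 34  -4, -6, 72, 37 -49,  0,128, 88 -50, -7,123,127
296 129,-23,-100,128  -4, 12, 77, 47 -16,  7, 86, 34 -16, -1, 80, 53 -46,  0,115, 91 -52, -6,117, 90
298 119,-19,-97,162   1, 11, 59, 62 -14,  7, 75, 32 -39,  7,103, 44 -56,  5,120, 49 -59, -2,119, 64
300 115,-16,-101,160   0, 12, 52, 85  -8,  6, 57, 52 -34,  7, 87, 31 -53,  5,108, 35  91,-57,-106,110
302 113,-14,-108,157   5, 12, 35,112  -4,  6, 43, 70 -30,  7, 73, 32   5,-15, 14, 96  82,-53,-103,152
304  98, -8,-97,150 100,-18,-107,125   0,  6, 28, 91 -12,  1, 38, 32  -1,-11, 16, 35  80,-51,-110,156
306  95, -5,-103,152  94,-15,-109,134  -3,  8, 22, 79  -1, -1, 13, 29  -4, -9, 10, 22   6,-22,-13,150
308  22, 19, -8,140  -1, 18, 19, 42  -7, 11, 19, 32  -1,  0,  3, 22  -3, -8,  0, 25  -6,-16, -3,116
310  17, 22,-11,120  -2, 19, 10, 31  -7, 12, 11, 23 -13,  5, 11, 23  -4, -7, -8, 31 -10,-13, -6,101
312  10, 26, -9,123  -5, 22,  5, 23 -12, 15,  8, 24  -6,  4, -8, 30 -16, -1,  0, 32 -14,-11,-10,108
314  10, 27,-20,101  -2, 22, -8, 29 -11, 16, -1, 30 -12,  7, -8, 31 -20,  1, -3, 36 -21, -7, -9,151
316   2, 31,-17, 71  -6, 25,-11,118 -13, 18, -8, 46 -16, 10,-11, 54 -19,  2,-14,122 -25, -5,-12,122
318   3, 32,-28, 75 -11, 28,-13,129 -18, 21,-10,129 -20, 12,-14,112 -24,  5,-16, 97 -27, -3,-19, 98
320  41, 21,-94, 72 -12, 29,-22,106 -22, 23,-13, 97 -20, 14,-24, 97 -19,  4,-33, 98 -26, -2,-31, 98
0.55 [220.1, 305.1, 236.6, 315.1]
0.38 [447.3, 219.5, 461.7, 236.3]
```

```bash
python3 - <<'E'
from h import *
for n,(jx,jy) in(('top',(.5700,.3745)),('scene',(.5723,.3798))):
    f=np.load(n+'0.npz'); P=cloud(n,f['d']); c=np.array([jx-.0138,jy-.0839,0])
    for v in range(300,326):
        r=''
        for u in (range(176,204) if n=='top' else range(212,238)):
            q=(P[v,u]-c)*1e3; r+='%4d'%q[2] if abs(q[:2]).max()<32 and q[2]>60 else '   .'
        print(r)
    m=(P[...,2]>.111)&(np.hypot(P[...,0]-c[0],P[...,1]-c[1])<.03); q=(P[m]-c)[:,:2]*1e3
    w,V=np.linalg.eigh(np.cov(q.T)); print(n,q.mean(0),np.sqrt(w*12),np.degrees(np.arctan2(V[1,1],V[0,1])))
E
```

```text
.   .   .   .   .   .   .   .   .   .   .   .   .   .   .   .   .   .   .   .   .   .   .   .   .   .   .   .
   .   .   .   .   .   .   .   .   .   .   .   .   .   .   .   .   .   .   .   .   .   .   .   .   .   .   .   .
   .   .   .   .   .   .   .   .   .   .   .   .   .   .   .   .   .   .   .   .   .   .   .   .   .   .   .   .
   .   .   .   .   .   .   .   .   .   .   .   .   .   .   .   .   .   .   .   .   .   .   .   .   .   .   .   .
   .   .   .   .   .   .   .   .   .   .   .   .   .   .   .   .   .   .   .   .   .   .   .   .   .   .   .   .
   .   .   .   .   .   .   .   .   .   .   .   .   .   .   .   .   .   .   .   .   .   .   .   .   .   .   .   .
   .   .   .   .   .   .   .   .   .   .   .   .   .   .   .  87  98  91  92   .   .   .   .   .   .   .   .   .
   .   .   .   .   .   .   .   .   .   .   .  92 100  91  92  91  90  89  89  76   .   .   .   .   .   .   .   .
   .   .   .   .   .   .   .  95  97  94  95  99 123 116 121  86  92  88  87  82   .   .   .   .   .   .   .   .
   .   .  82  93  90  92 100  95  98  92  96 117 117 122   . 118  92  93  90  90  61  
[... 4014 characters left out ...]
  .   .   .   .   .  65  88  91  90  88  85  85  81  76  73  82  67  80  69  62  63  65  64   .   .
   .   .   .   .   .   .   .  85  78  83  80  80  83  79  69  69  70  68   .  68  62  61   .  62   .   .
   .   .   .   .   .   .   .  68  78  74  74  64  72  72  68  62  65  64   .   .   .   .   .   .   .   .
   .   .   .   .   .   .   .  60  72  65  70  70  66  71  62  62   .   .   .   .   .   .   .   .   .   .
   .   .   .   .   .   .   .   .  73  70  64  61   .  64   .   .   .   .   .   .   .   .   .   .   .   .
   .   .   .   .   .   .   .   .  66  62   .   .   .   .   .   .   .   .   .   .   .   .   .   .   .   .
scene [-3.55757791  1.69810227] [14.98015954 40.21198675] 98.69380556909823
```

Request:
apply_moves --deltas '[[[85, 0, 0, 0, 0], [85, 0, 0, 0, 0], [85, 0, 0, 0, 0], [85, 0, 0, 0, 0], [85, 0, 0, 0, 0], [85, 0, 0, 5, 0], [85, 0, 0, 5, 0], [85, 0, 0, 5, 0], [85, 0, 0, 0, 0], [85, 0, 0, 0, 0]]]'

```text
time_s: 4.85
ee_pos: [0.5569, 0.2927, 0.0886]
ee_rot: [-0.0, 0.653, 0.757, -0.0]
force: [0.4, -0.3, 0.8]
width: 0.996
grip_force: 0.0
```

Request:
apply_moves --deltas '[[[55, 0, 0, 0, 0], [40, 0, 0, 0, 0], [25, 0, 0, 0, 0], [10, 0, 0, 0, 0], [0, 0, 0, 0, 0], [0, 0, 0, 0, 0], [0, 0, 0, 0, 0]]]' --newtons 25

```text
time_s: 5.55
ee_pos: [0.5579, 0.2929, 0.0893]
ee_rot: [0.001, 0.653, 0.757, 0.001]
force: [3.1, 0.2, -2.0]
width: 0.126
grip_force: 27.6
```

```bash
python3 go.py .557 .293 .09 8.5
```

```text
t 5.55 pos [0.5579 0.2929 0.0893] yang 8.4 tilt [ 2.e-03  5.e-04 -1.e+00] w 0.126 gf 27.6 F [ 3.1  0.2 -2. ] Mo [ 0.17 -0.67  0.03] j [ 0.3   0.32  1.69 -0.    1.13  0.16]
shift tool mm [ 0.3 -0.9 -0.7] turn deg -0.1
```

Request:
apply_moves --deltas '[[[0, 0, 0.5, 0, -5], [0, 0, 0, 0, -7], [0, 0, 0, 0, -7], [0, 0, 0, 0, -7], [0, 0, 0, 0, -7], [0, 0, 0, 0, -7], [0, 0, 0, 0, -7], [0, 0, 0, 0, -7], [0, 0, 0, 0, 0]]]'

```text
time_s: 6.45
ee_pos: [0.5596, 0.294, 0.0894]
ee_rot: [0.002, 0.238, 0.971, 0.002]
force: [8.4, 5.3, -5.0]
width: 0.128
grip_force: 27.2
```

```bash
python3 go.py .557 .293 .09 80.6
```

```text
t 6.45 pos [0.5596 0.294  0.0894] yang 62.5 tilt [ 0.0056  0.0031 -1.    ] w 0.128 gf 27.2 F [ 8.4  5.3 -5. ] Mo [ 0.82 -1.51  0.04] j [ 0.3   0.32  1.69  0.    1.13 -0.79]
shift tool mm [ 1.9 -2.1 -0.7] turn deg -18.1
```

Request:
apply_moves --deltas '[[[0, -1.2, 2, 0, -5], [0, 0, 0, 0, -5], [0, 0, 0, 0, -3], [0, 0, 0, 0, -2], [0, 0, 0, 0, -2], [0, 0, 0, 0, 0]]]'

```text
time_s: 7.05
ee_pos: [0.5599, 0.2947, 0.0893]
ee_rot: [0.0, 0.092, 0.996, 0.001]
force: [3.1, 3.5, -0.8]
width: 0.127
grip_force: 27.7
```

```bash
python3 go.py .557 .293 .09 80.6
```

```text
t 7.05 pos [0.5599 0.2947 0.0893] yang 79.4 tilt [ 0.001   0.0013 -1.    ] w 0.127 gf 27.7 F [ 3.1  3.5 -0.8] Mo [ 0.51 -0.55  0.05] j [ 0.31  0.33  1.68  0.    1.13 -1.08]
shift tool mm [ 2.6 -2.2 -0.7] turn deg -1.2
```

Request:
apply_moves --deltas '[[[0, 0, 0, 0, -2], [0, 0, 0, 0, -2], [0, 0, 0, 0, 0]]]'

```text
time_s: 7.35
ee_pos: [0.56, 0.2947, 0.0893]
ee_rot: [0.0, 0.059, 0.998, 0.001]
force: [3.6, 4.3, -0.6]
width: 0.125
grip_force: 28.9
```

```bash
python3 go.py .557 .293 .09 80.6
```

```text
t 7.35 pos [0.56   0.2947 0.0893] yang 83.29 tilt [ 0.001   0.0017 -1.    ] w 0.125 gf 28.9 F [ 3.6  4.3 -0.6] Mo [ 0.66 -0.57 -0.48] j [ 0.31  0.33  1.68  0.    1.13 -1.15]
shift tool mm [ 2.7 -2.1 -0.7] turn deg 2.69
```

Request:
apply_moves --deltas '[[[85, 0, 0, 0, 0], [85, 0, 0, 0, 0], [85, 0, 0, 0, 0], [85, 0, 0, 0, 0], [85, 0, 0, -20, 0], [85, 0, 0, -40, 0], [85, 0, 0, -45, 0], [85, 0, 0, -45, 0]]]'

```text
time_s: 8.15
ee_pos: [0.559, 0.2938, 0.2402]
ee_rot: [-0.001, 0.058, 0.998, -0.0]
force: [0.2, 0.5, 0.6]
width: 0.995
grip_force: 0.0
```

```bash
python3 - <<'E'
from h import *
im,d=capture('scene'); np.savez('scene3',im=im,d=d)
A=cv2.resize(im[285:365,170:250],(400,400),interpolation=cv2.INTER_CUBIC)
im,d=capture('top'); np.savez('top3',im=im,d=d)
save('after.png',np.hstack([A,cv2.resize(im[280:360,135:215],(400,400),interpolation=cv2.INTER_CUBIC)]))
E
python3 go.py .4588 -.351 .235 90.4
```

```text
t 8.25 pos [0.5633 0.2952 0.248 ] yang 83.42 tilt [ 0.0137  0.004  -0.9999] w 0.997 gf 0.0 F [0.5 0.4 0.7] Mo [-0.02  0.04  0.04] j [ 0.3   0.17  1.56 -0.    1.39 -1.15]
shift tool mm [  29.8 -654.     8.9] turn deg -6.98
```

View pics/after.png

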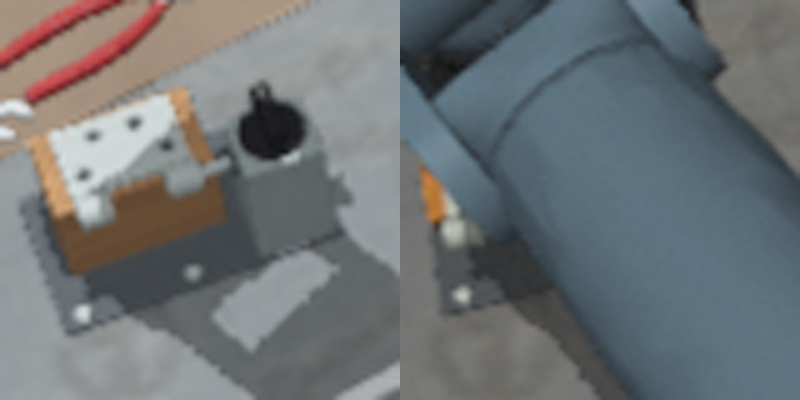

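Request:
apply_moves --deltas '[[[85, 1.9, -46.5, 0, 0], [85, 1.9, -46.5, 0, 0], [85, 1.9, -46.5, 0, 0], [85, 1.9, -46.5, 0, 0], [85, 1.9, -46.5, 0, 0], [85, 1.9, -46.5, 0, 0], [85, 1.9, -46.5, 0, 0], [85, 1.9, -46.5, 0, 0], [85, 1.9, -46.5, 0, 0], [85, 1.9, -46.5, 0, 0]]]'

```text
time_s: 9.25
ee_pos: [0.4864, -0.1674, 0.2387]
ee_rot: [-0.0, 0.058, 0.998, 0.0]
force: [1.2, 0.0, 0.2]
width: 0.996
grip_force: 0.0
```

Request:
apply_moves --deltas '[[[85, 1.9, -46.5, 0, 0], [85, 1.9, -46.5, 0, 0], [85, 1.9, -46.5, 0, 0], [85, 1.9, -46.5, 0, 0], [85, 0, 0, 0, -7], [85, 0, 0, 0, 0], [85, 0, 0, 0, 0]]]'

```text
time_s: 9.95
ee_pos: [0.4583, -0.3491, 0.2385]
ee_rot: [-0.0, -0.003, 1.0, 0.0]
force: [0.9, -0.3, -0.4]
width: 0.996
grip_force: 0.0
```

```bash
python3 go.py .462 -.349 .1 90.3; python3 - <<'E'
from h import *
t=np.array(state()['ee_pos']); M=rot(state()['ee_rot'])
for n in('top','scene'):
    im,d=capture(n); np.savez(n+'4',im=im,d=d); P=cloud(n,d)
    m=(P[...,2]>.2)&(P[...,2]<.3)&(abs(P[...,:2]-t[:2]).max(-1)<.08)&(d>0)
    Q=(P[m]-t)@M*1e3
    for s in(-1,1):
        q=Q[(Q[:,1]*s>25)&(abs(Q[:,0])<25)]
        if len(q)>3: print(n,s,len(q),'zmax(low)',np.percentile(q[:,2],[90,97,100]).round(),'x',np.percentile(q[:,0],[3,97]).round(1),'y',np.percentile(q[:,1],[3,50,97]).round(1))
E
```

```text
t 9.95 pos [ 0.4583 -0.3491  0.2385] yang 90.29 tilt [-6.e-04  8.e-04 -1.e+00] w 0.996 gf 0.0 F [ 0.9 -0.3 -0.4] Mo [ 0.02 -0.01  0.03] j [-0.85  0.05  1.72  0.    1.38 -2.42]
shift tool mm [-3.800e+00 -1.000e-01  1.385e+02] turn deg -0.01
```

Request:
apply_moves --deltas '[[[52, -3.8, 0, 45, 0], [52, 0, 0, 45, 0], [52, 0, 0, 40, 0], [52, 0, 0, 35, 0], [52, 0, 0, 25, 0], [52, 0, 0, 15, 0], [52, 0, 0, 5, 0], [52, 0, 0, 5, 0], [52, 0, 0, 0, 0], [52, 0, 0, 0, 0]]]'

```text
time_s: 11.05
ee_pos: [0.463, -0.3503, 0.0253]
ee_rot: [0.001, -0.004, 1.0, -0.001]
force: [-0.2, 0.4, 0.6]
width: 0.613
grip_force: 0.0
```

```bash
python3 go.py .462 -.349 .02 90.3
```

```text
t 11.05 pos [ 0.463  -0.3503  0.0253] yang 90.41 tilt [ 0.0016 -0.0018 -1.    ] w 0.613 gf 0.0 F [-0.2  0.4  0.6] Mo [-0.    0.01 -0.1 ] j [-0.84  0.31  1.84 -0.    0.99 -2.42]
shift tool mm [1.  1.3 5.3] turn deg 0.11
```

Request:
apply_moves --deltas '[[[52, 0, 0, 5, 0], [52, 0, 0, 5, 0], [52, 0, 0, 5, 0], [52, 0, 0, 3, 0], [52, 0, 0, 3, 0], [52, 0, 0, 0, 0], [52, 0, 0, 0, 0]]]'

```text
time_s: 11.75
ee_pos: [0.4622, -0.3496, 0.0029]
ee_rot: [-0.0, -0.004, 1.0, 0.0]
force: [1.3, 0.5, 0.5]
width: 0.608
grip_force: 0.0
```

Request:
apply_moves --deltas '[[[52, 0, 0, 3, 0], [52, 0, 0, 3, 0], [52, 0, 0, 0, 0]]]'

```text
time_s: 12.05
ee_pos: [0.462, -0.3492, -0.0035]
ee_rot: [-0.0, -0.004, 1.0, 0.0]
force: [-0.2, -0.1, -0.2]
width: 0.61
grip_force: 0.0
```

Request:
apply_moves --deltas '[[[52, 0, 0, 2, 0], [52, 0, 0, 2, 0], [52, 0, 0, 0, 0]]]'

```text
time_s: 12.35
ee_pos: [0.462, -0.3493, -0.0074]
ee_rot: [-0.0, -0.004, 1.0, 0.0]
force: [0.0, 0.2, 1.0]
width: 0.614
grip_force: 0.0
```

Request:
apply_moves --deltas '[[[52, 0, 0, 2, 0], [52, 0, 0, 2, 0], [52, 0, 0, 0, 0]]]'

```text
time_s: 12.65
ee_pos: [0.462, -0.3493, -0.0114]
ee_rot: [-0.0, -0.004, 1.0, 0.0]
force: [0.1, 0.4, 0.4]
width: 0.611
grip_force: 0.0
```

Request:
apply_moves --deltas '[[[52, 0, 0, 2, 0], [52, 0, 0, 2, 0], [52, 0, 0, 0, 0]]]'

```text
time_s: 12.95
ee_pos: [0.462, -0.3493, -0.0154]
ee_rot: [-0.0, -0.004, 1.0, 0.0]
force: [0.2, 0.2, -0.3]
width: 0.61
grip_force: 0.0
```

Request:
apply_moves --deltas '[[[52, 0, 0, 2, 0], [52, 0, 0, 1, 0], [52, 0, 0, 0, 0]]]'

```text
time_s: 13.25
ee_pos: [0.4621, -0.3494, -0.0182]
ee_rot: [-0.0, -0.004, 1.0, 0.0]
force: [0.3, -0.1, 0.6]
width: 0.607
grip_force: 0.0
```

Request:
apply_moves --deltas '[[[52, 0, 0, 1.5, 0], [52, 0, 0, 1.5, 0], [52, 0, 0, 0, 0]]]'

```text
time_s: 13.55
ee_pos: [0.4621, -0.3494, -0.0213]
ee_rot: [-0.0, -0.004, 1.0, 0.0]
force: [0.3, -0.1, 0.4]
width: 0.609
grip_force: 0.0
```

Request:
apply_moves --deltas '[[[52, 0, 0, 1.5, 0], [52, 0, 0, 1.5, 0], [52, 0, 0, 0, 0]]]'

```text
time_s: 13.85
ee_pos: [0.4621, -0.3494, -0.0243]
ee_rot: [-0.0, -0.004, 1.0, 0.0]
force: [0.6, 0.0, 0.5]
width: 0.612
grip_force: 0.0
```

Request:
apply_moves --deltas '[[[48, 0, 0, 0, 0], [45, 0, 0, 0, 0], [41, 0, 0, 0, 0], [38, 0, 0, 0, 0], [38, 0, 0, 0, 0]]]' --newtons 20

```text
time_s: 14.35
ee_pos: [0.4623, -0.3494, -0.0237]
ee_rot: [-0.0, -0.004, 1.0, 0.0]
force: [-1.2, 3.6, 4.2]
width: 0.495
grip_force: 20.3
```

Request:
apply_moves --deltas '[[[30, 0, 0, -1, 0], [30, 0, 0, 0, 0], [30, 0, 0, -3, 0], [30, 0, 0, -6, 0], [30, 0, 0, -10, 0], [30, 0, 0, -20, 0], [30, 0, 0, -30, 0], [30, 0, 0, -20, 0], [30, 0, 0, 0, 0]]]' --newtons 70

```text
time_s: 15.25
ee_pos: [0.4641, -0.3515, 0.07]
ee_rot: [0.002, -0.004, 1.0, -0.003]
force: [1.2, -1.1, 0.4]
width: 0.352
grip_force: 0.0
```

```bash
python3 go.py .462 -.349 .235 90.3; python3 - <<'E'
from h import *
L=[]
for n,x,y in(('top',340,210),('scene',350,210)):
    im,d=capture(n); np.savez(n+'5',im=im,d=d)
    L.append(cv2.resize(im[y:y+80,x:x+80],(400,400),interpolation=cv2.INTER_CUBIC))
save('lift.png',np.hstack(L))
E
```

```text
t 15.25 pos [ 0.4641 -0.3515  0.07  ] yang 90.42 tilt [ 0.0048 -0.0054 -1.    ] w 0.352 gf 0.0 F [ 1.2 -1.1  0.4] Mo [-0.01  0.04  0.02] j [-0.84  0.24  1.83 -0.    1.07 -2.42]
shift tool mm [   1.3    1.6 -165. ] turn deg 0.12
```

View pics/lift.png

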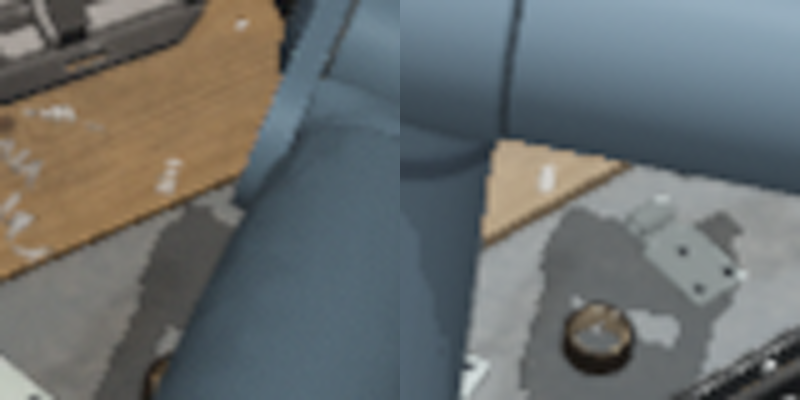

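```bash
python3 - <<'E'
from leaffit import *
im,d=capture('scene'); cam=camera_params('scene'); w=(388,240,424,274)
for s in silhouettes('leaf','scene')[:3]: print(s['conf'],s['extent'],s['pixels'].sum())
# image alignment of edges: phase of gradient images, before vs now
s=silhouettes('leaf','scene')[0]['pixels'][w[1]:w[3],w[0]:w[2]].astype(float)
f=lambda p:np.abs(mask(cam,rz(p[2]),np.array([p[0],p[1],0]),w[0],w[1],36,34)-s).sum()
for st in([.45,-.349,0],[.452,-.352,.1],[.446,-.346,-.1]):
    st=np.array(st); S=np.vstack([st,st+[.006,0,0],st+[0,.006,0],st+[0,0,.15]])
    o=minimize(f,st,method='Nelder-Mead',options=dict(initial_simplex=S)); print(o.x.round(4),o.fun)
a=np.load('scene0.npz')['im'][w[1]:w[3],w[0]:w[2]].mean(-1); b=im[w[1]:w[3],w[0]:w[2]].mean(-1)
g=lambda x:np.float32(np.hypot(cv2.Sobel(np.float32(x),5,1,0),cv2.Sobel(np.float32(x),5,0,1)))
h=cv2.createHanningWindow((36,34),5); print(cv2.phaseCorrelate(g(np.log(a)),g(np.log(b)),h))
E
```

```text
0.53 [394.6, 249.4, 417.1, 270.7] 229
0.25 [175.7, 305.6, 238.0, 350.2] 2125
[ 0.4495 -0.3439  0.0272] 44.359375
[ 0.4501 -0.3436  0.0099] 44.21875
[ 0.4499 -0.3442  0.0417] 44.578125
((-1.3219078777078401, 0.2881404385050743), 0.517724198323709)
```

Request:
apply_moves --deltas '[[[54, 0, 0, 30, 0], [54, 0, 0, 30, 0], [54, 0, 0, 20, 0], [54, 0, 0, 8, 0], [54, 0, 0, 4, 0], [54, 0, 0, 2, 0], [54, 0, 0, 0, 0], [54, 0, 0, 0, 0]]]' --newtons 20

```text
time_s: 16.3
ee_pos: [0.4627, -0.35, -0.0272]
ee_rot: [0.001, -0.004, 1.0, -0.001]
force: [0.2, -0.1, -0.7]
width: 0.632
grip_force: 0.3
```

Request:
apply_moves --deltas '[[[54, 0, 0, 1, 0], [54, 0, 0, 1, 0], [54, 0, 0, 0, 0]]]'

```text
time_s: 16.6
ee_pos: [0.4624, -0.3498, -0.0298]
ee_rot: [0.0, -0.004, 1.0, -0.0]
force: [-0.2, -0.8, -0.8]
width: 0.635
grip_force: 0.0
```

Request:
apply_moves --deltas '[[[54, 0, 0, 1, 0], [54, 0, 0, 1, 0], [54, 0, 0, 0, 0]]]'

```text
time_s: 16.9
ee_pos: [0.4624, -0.3499, -0.0306]
ee_rot: [-0.0, -0.004, 1.0, 0.0]
force: [-3.2, 4.4, 11.1]
width: 0.628
grip_force: 5.4
```

Request:
apply_moves --deltas '[[[54, 0, 0, -3, 0], [54, 0, 0, 0, 0], [50, 0, 0, 0, 0], [47, 0, 0, 0, 0], [44, 0, 0, 0, 0], [40, 0, 0, 0, 0], [38, 0, 0, 0, 0], [38, 0, 0, 0, 0]]]'

```text
time_s: 17.7
ee_pos: [0.4625, -0.3499, -0.0287]
ee_rot: [0.0, -0.004, 1.0, -0.0]
force: [-0.3, 0.6, 5.2]
width: 0.505
grip_force: 22.7
```

Firmer grip first, then lift.

Request:
apply_moves --deltas '[[[30, 0, 0, 0, 0], [30, 0, 0, 0, 0], [30, 0, 0, 0, 0]]]' --newtons 60

```text
time_s: 18.0
ee_pos: [0.4628, -0.3502, -0.0283]
ee_rot: [0.0, -0.004, 1.0, -0.001]
force: [0.2, 0.5, 6.7]
width: 0.492
grip_force: 62.4
```

Request:
apply_moves --deltas '[[[0, 0, 0, -2, 0], [0, 0, 0, -4, 0], [0, 0, 0, -8, 0], [0, 0, 0, -15, 0], [0, 0, 0, -20, 0], [0, 0, 0, -10, 0], [0, 0, 0, 0, 0], [0, 0, 0, 0, 0]]]'

```text
time_s: 18.8
ee_pos: [0.4622, -0.3495, 0.0301]
ee_rot: [0.0, -0.004, 1.0, -0.0]
force: [0.1, 0.9, -1.0]
width: 0.489
grip_force: 61.0
```

Request:
apply_moves --deltas '[[[0, 0, 0, -30, 0], [0, 0, 0, -45, 0], [0, 0, 0, -45, 0], [0, 0, 0, -45, 0], [0, 0, 0, -25, 0], [0, -2.4, 25, 0, 0], [0, -2.4, 49.4, 0, 0], [0, -2.4, 49.4, 0, 0], [0, -2.4, 49.4, 0, 0], [0, -2.4, 49.4, 0, 0]]]'

```text
time_s: 19.8
ee_pos: [0.4717, -0.1248, 0.2187]
ee_rot: [-0.001, -0.003, 1.0, 0.001]
force: [0.5, 0.7, -2.1]
width: 0.487
grip_force: 61.6
```

Request:
apply_moves --deltas '[[[0, -2.4, 49.4, 0, 0], [0, -2.4, 49.4, 0, 0], [0, -2.4, 49.4, 0, 0], [0, -2.4, 49.4, 0, 0], [0, -2.4, 49.4, 0, 0], [0, -2.4, 49.4, 0, 0], [0, -2.4, 49.4, 0, 0], [0, -2.4, 49.4, 0, 0], [0, -2.4, 49.4, 0, 0], [0, -2.4, 49.4, 0, 0]]]'

```text
time_s: 20.8
ee_pos: [0.4922, 0.3691, 0.2184]
ee_rot: [-0.001, -0.004, 1.0, -0.001]
force: [1.1, -0.5, -1.4]
width: 0.49
grip_force: 61.6
```

Request:
apply_moves --deltas '[[[0, 0, 15, 0, 3], [0, 0, 10, 0, 4], [0, 0, 0, 0, 2.7], [0, 0, 0, 0, 0], [0, 0, 0, 0, 0]]]'

```text
time_s: 21.3
ee_pos: [0.493, 0.3919, 0.2188]
ee_rot: [-0.001, 0.081, 0.997, -0.001]
force: [-0.7, -1.2, -1.8]
width: 0.484
grip_force: 61.7
```

```bash
python3 go.py .4935 .392 .0415 80.7
```

```text
t 21.3 pos [0.493  0.3919 0.2188] yang 80.76 tilt [-0.0017 -0.001  -1.    ] w 0.484 gf 61.7 F [-0.7 -1.2 -1.8] Mo [-0.05 -0.02 -0.  ] j [ 0.49  0.19  1.6  -0.    1.36 -0.92]
shift tool mm [ -0.7   0.4 177.3] turn deg 0.06
```

Lower to pre-insertion height and look.

Request:
apply_moves --deltas '[[[0, -0.7, 0.4, 40, 0], [0, 0, 0, 45, 0], [0, 0, 0, 40, 0], [0, 0, 0, 30, 0], [0, 0, 0, 15, 0], [0, 0, 0, 7.3, 0], [0, 0, 0, 0, 0], [0, 0, 0, 0, 0]]]'

```text
time_s: 22.1
ee_pos: [0.4956, 0.3932, 0.0447]
ee_rot: [0.001, 0.081, 0.997, 0.001]
force: [-0.3, 0.4, -0.7]
width: 0.491
grip_force: 61.6
```

```bash
python3 go.py .4935 .392 .0415 80.7; python3 - <<'E'
from h import *
L=[]
for n,x,y in(('top',130,280),('scene',165,280)):
    im,d=capture(n); np.savez(n+'6',im=im,d=d)
    L.append(cv2.resize(im[y:y+90,x:x+80],(400,450),interpolation=cv2.INTER_CUBIC))
save('pre.png',np.hstack(L))
E
```

```text
t 22.1 pos [0.4956 0.3932 0.0447] yang 80.71 tilt [ 0.0029  0.0016 -1.    ] w 0.491 gf 61.6 F [-0.3  0.4 -0.7] Mo [-0.03 -0.03 -0.01] j [ 0.49  0.39  1.7   0.    1.05 -0.92]
shift tool mm [ 1.9 -1.6  3.1] turn deg 0.01
```

View pics/pre.png

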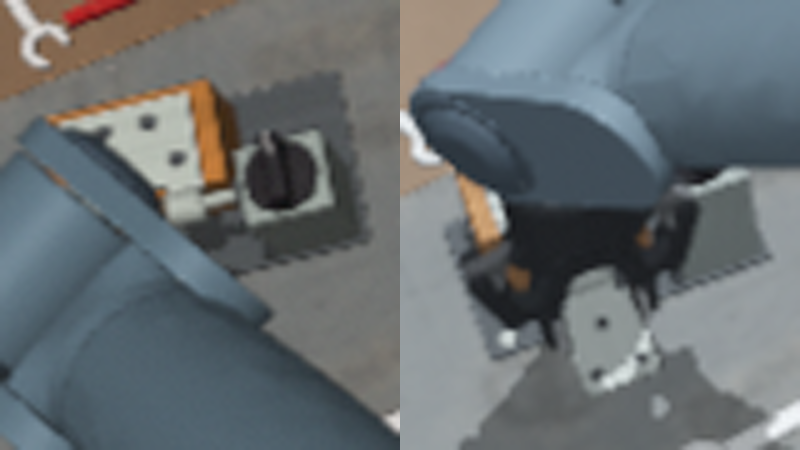

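Request:
apply_moves --deltas '[[[0, 0, 0, 0, 0], [0, 0, 0, 0, 0], [0, 0, 0, 0, 0]]]'

```text
time_s: 22.5
ee_pos: [0.4944, 0.3927, 0.0431]
ee_rot: [0.0, 0.081, 0.997, 0.0]
force: [-0.1, 0.5, -1.4]
width: 0.492
grip_force: 61.6
```

```bash
cat > chk.py <<'E'
from leaffit import *
def run(png,win=(185,325,225,365)):
    s=state(); t=np.array(s['ee_pos']); M=rot(s['ee_rot']); X=-M[:,0]; Y=M[:,1]; ya=np.arctan2(X[1],X[0]); print(t.round(4),np.degrees(ya).round(2))
    im,d=capture('scene'); cam=camera_params('scene'); g=cv2.GaussianBlur(im.mean(-1).astype(np.float32),(0,0),.6)
    def pose(off,lat,dy=0): A=rz(ya+dy); return A,t+A@np.array([off-.046,lat,0])+[0,0,.0285]
    S=lambda q:cv2.remap(g,np.float32(q[None,:,0]),np.float32(q[None,:,1]),cv2.INTER_CUBIC)[0]
    def edge(a,b,off,lat,dy=0,h=.0025):
        A,o=pose(off,lat,dy); a,b=np.array(a)/1e3,np.array(b)/1e3; k=np.linspace(.08,.92,25)[:,None]; p=a+(b-a)*k
        n=np.array([-1,0,0]) if a[0]==b[0] else np.array([0,np.sign(a[1]),0])
        return (S(hull((p-n*h)@A.T+o,cam))-S(hull((p+n*h)@A.T+o,cam))).mean()
    for z in(0,6): print('rear z',z,[(o,round(float(edge((-30,-22,z),(-30,22,z),o/1e3,.0)),1)) for o in np.arange(26,46,1.)])
    for sg in(-22,22):
      for z in(0,6): print('side',sg,z,[(l,round(float(edge((-30,sg,z),(-12,sg,z),.0355,l/1e3)),1)) for l in np.arange(-6,6.5,1.)])
    a,b,c,e=win; k=10; big=cv2.resize(im[b:e,a:c],None,fx=k,fy=k,interpolation=cv2.INTER_CUBIC); ov=big.copy()
    A,o=pose(.0355,0)
    for z,col in((0,(255,0,0)),(6,(0,255,0))):
        q=np.array([[-30,-22,z],[-30,22,z],[30,22,z],[30,-22,z]])/1e3@A.T+o; uv=((hull(q,cam)-[a,b]+.5)*k).astype(np.int32); cv2.polylines(ov,[uv],True,col,1)
    save(png,np.hstack([big,ov])); np.savez('last',im=im,d=d)
if __name__=='__main__': import sys; run(sys.argv[1])
E
python3 chk.py ov.png
```

```text
[0.4944 0.3927 0.0431] -9.29
rear z 0 [(np.float64(26.0), 0.2), (np.float64(27.0), 2.4), (np.float64(28.0), 5.8), (np.float64(29.0), 11.4), (np.float64(30.0), 19.2), (np.float64(31.0), 28.6), (np.float64(32.0), 38.1), (np.float64(33.0), 46.2), (np.float64(34.0), 50.5), (np.float64(35.0), 50.1), (np.float64(36.0), 44.2), (np.float64(37.0), 33.9), (np.float64(38.0), 20.4), (np.float64(39.0), 5.4), (np.float64(40.0), -9.1), (np.float64(41.0), -20.9), (np.float64(42.0), -28.8), (np.float64(43.0), -31.3), (np.float64(44.0), -27.9), (np.float64(45.0), -20.0)]
rear z 6 [(np.float64(26.0), 17.2), (np.float64(27.0), 26.3), (np.float64(28.0), 35.9), (np.float64(29.0), 44.4), (np.float64(30.0), 49.9), (np.float64(31.0), 50.6), (np.float64(32.0), 45.8), (np.float64(33.0), 36.4), (np.float64(34.0), 23.4), (np.float64(35.0), 8.7), (np.float64(36.0), -6.1), (np.float64(37.0), -18.6), (np.float64(38.0), -27.1), (np.float64(39.0), -30.9), (np.float64(40.0), -28.8), (np.float64(41.0), -21.5), (np.float64(42.0), -11.4), (np.float64(43.0), -0.5), (np.float64(44.0), 8.7), (np.float64(45.0), 14.3)]
side -
[... 666 characters left out ...]
t64(6.0), 1.5)]
side 22 0 [(np.float64(-6.0), 4.9), (np.float64(-5.0), -4.3), (np.float64(-4.0), -9.1), (np.float64(-3.0), -8.2), (np.float64(-2.0), -2.5), (np.float64(-1.0), 7.2), (np.float64(0.0), 18.1), (np.float64(1.0), 26.4), (np.float64(2.0), 30.6), (np.float64(3.0), 30.3), (np.float64(4.0), 25.3), (np.float64(5.0), 17.9), (np.float64(6.0), 11.0)]
side 22 6 [(np.float64(-6.0), 0.8), (np.float64(-5.0), -10.6), (np.float64(-4.0), -17.0), (np.float64(-3.0), -17.2), (np.float64(-2.0), -11.8), (np.float64(-1.0), -1.0), (np.float64(0.0), 11.7), (np.float64(1.0), 21.7), (np.float64(2.0), 28.2), (np.float64(3.0), 30.0), (np.float64(4.0), 26.2), (np.float64(5.0), 19.9), (np.float64(6.0), 13.2)]
```

View pics/ov.png

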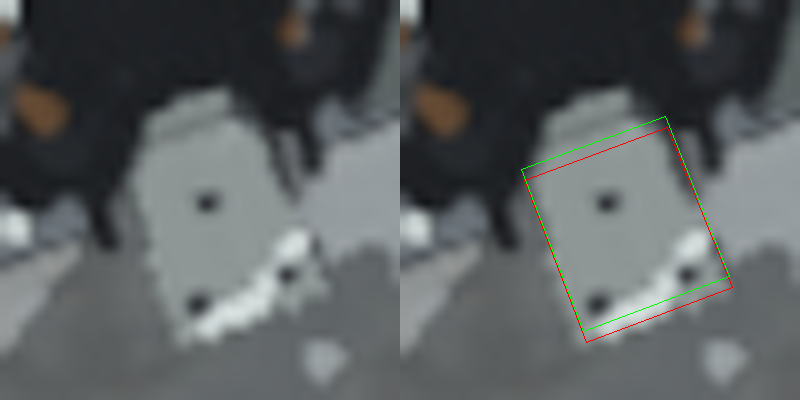

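```bash
python3 - <<'E'
from leaffit import *
cam0={n:camera_params(n) for n in('scene','top')}
E=dict(lat=[((20,-50,70),(70,-50,70)),((25,50,70),(70,50,70)),((-20,-110,92),(20,-110,92)),((-20,-60,92),(20,-60,92)),((-20,-110,92),(20,-110,92))],
 x=[((-23,-105,92),(-23,-65,92)),((13,-16,70),(13,16,70)),((75,-45,70),(75,45,70)),((23,-107,92),(23,-63,92))])
th=np.radians([100,120,140])
for tag in('scene3','scene0','top0'):
  n=tag[:-1]; cam=cam0[n]; g=cv2.GaussianBlur(np.load(tag+'.npz')['im'].mean(-1).astype(np.float32),(0,0),.6)
  S=lambda p:cv2.remap(g,np.float32(hull(p,cam)[None,:,0]),np.float32(hull(p,cam)[None,:,1]),cv2.INTER_CUBIC)[0]
  A=rz(np.radians(-9.3)); J=np.array([.5714,.3789,0]); h=.0025
  rng=np.arange(-8,8.01,.25)
  def peak(v):
    v=np.abs(v); i=v.argmax(); return round(rng[i],2),round(float(v[i]),0)
  for kind,ax in(('lat',1),('x',0)):
    for a,b in E[kind]:
      a,b=np.array(a)/1e3,np.array(b)/1e3; p=a+(b-a)*np.linspace(0,1,25)[:,None]; u=np.eye(3)[ax]
      print(tag,kind,(a*1e3).astype(int),peak(np.array([(S((p+u*(o/1e3+h))@A.T+J)-S((p+u*(o/1e3-h))@A.T+J)).mean() for o in rng])))
  for y in(-37.5,-17.5,17.5,37.5):
    p=np.stack([.010*np.cos(th),0*th+y/1e3,.08+.010*np.sin(th)],-1); u=np.eye(3)[1]
    print(tag,'knuckle',y,peak(np.array([(S((p+u*(o/1e3+h))@A.T+J)-S((p+u*(o/1e3-h))@A.T+J)).mean() for o in rng])))
E
```

```text
scene3 lat [ 20 -50  70] (np.float64(1.5), 13.0)
scene3 lat [25 50 70] (np.float64(-8.0), 26.0)
scene3 lat [ -20 -110   92] (np.float64(8.0), 44.0)
scene3 lat [-20 -60  92] (np.float64(-5.0), 45.0)
scene3 lat [ -20 -110   92] (np.float64(8.0), 44.0)
scene3 x [ -23 -105   92] (np.float64(6.0), 49.0)
scene3 x [ 13 -16  70] (np.float64(4.25), 25.0)
scene3 x [ 75 -45  70] (np.float64(-2.5), 35.0)
scene3 x [  23 -107   92] (np.float64(-2.5), 30.0)
scene3 knuckle -37.5 (np.float64(3.0), 19.0)
scene3 knuckle -17.5 (np.float64(3.25), 43.0)
scene3 knuckle 17.5 (np.float64(2.5), 44.0)
scene3 knuckle 37.5 (np.float64(2.5), 73.0)
scene0 lat [ 20 -50  70] (np.float64(3.0), 11.0)
scene0 lat [25 50 70] (np.float64(-8.0), 26.0)
scene0 lat [ -20 -110   92] (np.float64(8.0), 60.0)
scene0 lat [-20 -60  92] (np.float64(-5.0), 71.0)
scene0 lat [ -20 -110   92] (np.float64(8.0), 60.0)
scene0 x [ -23 -105   92] (np.float64(6.25), 57.0)
scene0 x [ 13 -16  70] (np.float64(6.75), 43.0)
scene0 x [ 75 -45  70] (np.float64(-2.5), 35.0)
scene0 x [  23 -107   92] (np.float64(-1.5), 33.0)
scene0 knuckle -37.5 (np.float64(2.25), 28.0)
scene0 knuckle -17.5 (np.float64(1.0), 25.0)
scene0 knuckle 17.5 (np.float64(2.0), 79.0)
scene0 knuckle 37.5 (np.float64(2.5), 71.0)
top0 lat [ 20 -50  70] (np.float64(-3.0), 48.0)
top0 lat [25 50 70] (np.float64(-4.0), 4.0)
top0 lat [ -20 -110   92] (np.float64(-3.25), 65.0)
top0 lat [-20 -60  92] (np.float64(-3.75), 32.0)
top0 lat [ -20 -110   92] (np.float64(-3.25), 65.0)
top0 x [ -23 -105   92] (np.float64(-1.25), 49.0)
top0 x [ 13 -16  70] (np.float64(3.5), 62.0)
top0 x [ 75 -45  70] (np.float64(-6.0), 45.0)
top0 x [  23 -107   92] (np.float64(-1.0), 16.0)
top0 knuckle -37.5 (np.float64(-3.25), 30.0)
top0 knuckle -17.5 (np.float64(8.0), 39.0)
top0 knuckle 17.5 (np.float64(-4.5), 65.0)
top0 knuckle 37.5 (np.float64(-3.75), 57.0)
```

```bash
python3 - <<'E'
from leaffit import *
cam=camera_params('scene'); A=rz(np.radians(-9.3)); J=np.array([.5714,.3789,0])
for tag in('scene0','scene3'):
  im=np.load(tag+'.npz')['im']; g=im.mean(-1).astype(np.float32)
  for y in(27.5,-27.5):
    c=A@np.array([0,y/1e3,.08])+J; v=(c-np.array(cam['eye'])); v/=np.linalg.norm(v); ax=A[:,1]; vp=v-ax*(v@ax); vp/=np.linalg.norm(vp)
    n=np.cross(ax,vp); n*=np.sign(n[2]); # up in view, perpendicular to axis
    r=np.arange(-20,20.1,1.)
    P=np.mean([[cv2.remap(g,*[np.float32([[k]]) for k in hull((c+ax*w/1e3+n*q/1e3)[None],cam)[0]],cv2.INTER_CUBIC)[0,0] for q in r] for w in(-5,-2,0,2,5)],0)
    print(tag,y,'n',n.round(2),list(zip(r.astype(int).tolist(),P.round().astype(int).tolist())))
E
```

```text
scene0 27.5 n [ 0.81 -0.13  0.58] [(-20, 73), (-19, 73), (-18, 72), (-17, 72), (-16, 72), (-15, 71), (-14, 72), (-13, 73), (-12, 77), (-11, 84), (-10, 93), (-9, 106), (-8, 120), (-7, 135), (-6, 150), (-5, 162), (-4, 173), (-3, 182), (-2, 190), (-1, 197), (0, 203), (1, 207), (2, 209), (3, 210), (4, 209), (5, 207), (6, 202), (7, 197), (8, 193), (9, 191), (10, 191), (11, 195), (12, 201), (13, 206), (14, 209), (15, 209), (16, 206), (17, 198), (18, 185), (19, 168), (20, 151)]
scene0 -27.5 n [ 0.81 -0.13  0.58] [(-20, 72), (-19, 72), (-18, 72), (-17, 72), (-16, 72), (-15, 71), (-14, 71), (-13, 72), (-12, 76), (-11, 83), (-10, 93), (-9, 106), (-8, 122), (-7, 137), (-6, 151), (-5, 164), (-4, 175), (-3, 184), (-2, 192), (-1, 198), (0, 203), (1, 207), (2, 209), (3, 209), (4, 208), (5, 206), (6, 203), (7, 199), (8, 195), (9, 193), (10, 192), (11, 194), (12, 198), (13, 203), (14, 206), (15, 206), (16, 205), (17, 199), (18, 191), (19, 179), (20, 169)]
scene3 27.5 n [ 0.81 -0.13  0.58] [(-20, 77), (-19, 77), (-18, 76), (-17, 76), (-16, 75), (-15, 75), (-14, 76), (-13, 78), (-12, 81), (-11, 87), (-10, 96), (-9, 107), (-8, 119), (-7, 130), (-6, 141), (-5, 149), (-4, 156), (-3, 163), (-2, 169), (-1, 175), (0, 180), (1, 185), (2, 188), (3, 191), (4, 191), (5, 190), (6, 187), (7, 180), (8, 169), (9, 159), (10, 155), (11, 161), (12, 173), (13, 188), (14, 199), (15, 208), (16, 211), (17, 206), (18, 193), (19, 175), (20, 157)]
scene3 -27.5 n [ 0.81 -0.13  0.58] [(-20, 76), (-19, 76), (-18, 76), (-17, 76), (-16, 76), (-15, 76), (-14, 76), (-13, 77), (-12, 81), (-11, 86), (-10, 94), (-9, 103), (-8, 113), (-7, 121), (-6, 128), (-5, 134), (-4, 139), (-3, 143), (-2, 146), (-1, 149), (0, 150), (1, 151), (2, 151), (3, 150), (4, 148), (5, 146), (6, 143), (7, 140), (8, 137), (9, 135), (10, 135), (11, 137), (12, 140), (13, 144), (14, 146), (15, 147), (16, 146), (17, 142), (18, 135), (19, 127), (20, 119)]
```

```bash
python3 go.py .5380 .3847 .0417 80.7
```

```text
t 22.55 pos [0.4943 0.3926 0.0429] yang 80.71 tilt [ 3.e-04  2.e-04 -1.e+00] w 0.487 gf 61.6 F [ 0.6 -0.  -1.4] Mo [-0.02  0.01  0.01] j [ 0.49  0.39  1.7   0.    1.05 -0.92]
shift tool mm [-44.4  -0.8   1.3] turn deg 0.01
```

Request:
apply_moves --deltas '[[[0, -8, -0.8, 1.3, 0], [0, -8, 0, 0, 0], [0, -6, 0, 0, 0], [0, -5, 0, 0, 0], [0, -4, 0, 0, 0], [0, -3, 0, 0, 0], [0, 0, 0, 0, 0], [0, 0, 0, 0, 0]]]'

```text
time_s: 23.35
ee_pos: [0.5275, 0.3863, 0.0413]
ee_rot: [-0.0, 0.081, 0.997, -0.0]
force: [-0.5, -0.1, -1.4]
width: 0.487
grip_force: 61.7
```

Request:
apply_moves --deltas '[[[0, -3, 0, 0, 0], [0, -3, 0, 0, 0], [0, -2, 0, 0, 0], [0, -2, 0, 0, 0], [0, 0, 0, 0, 0], [0, 0, 0, 0, 0], [0, 0, 0, 0, 0], [0, 0, 0, 0, 0]]]'

```text
time_s: 24.15
ee_pos: [0.5374, 0.3847, 0.0414]
ee_rot: [-0.0, 0.081, 0.997, -0.0]
force: [-0.1, -0.5, -1.6]
width: 0.488
grip_force: 61.7
```

```bash
python3 go.py .5380 .3847 .0417 80.7
```

```text
t 24.15 pos [0.5374 0.3847 0.0414] yang 80.72 tilt [-1.e-04 -0.e+00 -1.e+00] w 0.488 gf 61.7 F [-0.1 -0.5 -1.6] Mo [-0.01 -0.08 -0.01] j [ 0.45  0.45  1.62  0.    1.07 -0.96]
shift tool mm [-0.6  0.1 -0.3] turn deg 0.02
```

Request:
apply_moves --deltas '[[[0, -2, 0, 0, 0], [0, -2, 0, 0, 0], [0, -0.5, 0, 0, 0], [0, 0, 0, 0, 0], [0, 0, 0, 0, 0]]]'

```text
time_s: 24.65
ee_pos: [0.5419, 0.3839, 0.0413]
ee_rot: [-0.0, 0.081, 0.997, -0.0]
force: [-0.4, -0.0, -1.5]
width: 0.491
grip_force: 61.7
```

Request:
apply_moves --deltas '[[[0, -1, 0, 0, 0], [0, 0, 0, 0, 0], [0, 0, 0, 0, 0]]]'

```text
time_s: 24.95
ee_pos: [0.543, 0.3838, 0.0414]
ee_rot: [0.0, 0.081, 0.997, 0.0]
force: [-0.2, -0.3, -0.9]
width: 0.49
grip_force: 61.7
```

Request:
apply_moves --deltas '[[[0, -1, 0, 0, 0], [0, 0, 0, 0, 0], [0, 0, 0, 0, 0]]]'

```text
time_s: 25.25
ee_pos: [0.544, 0.3836, 0.0414]
ee_rot: [-0.0, 0.081, 0.997, 0.0]
force: [-0.2, 0.1, -1.8]
width: 0.49
grip_force: 61.7
```

Request:
apply_moves --deltas '[[[0, -0.7, 0, 0, 0], [0, 0, 0, 0, 0], [0, 0, 0, 0, 0]]]'

```text
time_s: 25.55
ee_pos: [0.5446, 0.3835, 0.0414]
ee_rot: [0.0, 0.081, 0.997, 0.0]
force: [0.3, 0.3, -1.1]
width: 0.483
grip_force: 61.7
```

Request:
apply_moves --deltas '[[[0, -0.7, 0, 0, 0], [0, 0, 0, 0, 0], [0, 0, 0, 0, 0]]]'

```text
time_s: 25.85
ee_pos: [0.5453, 0.3834, 0.0414]
ee_rot: [0.0, 0.081, 0.997, 0.0]
force: [0.5, 0.0, -2.4]
width: 0.49
grip_force: 61.7
```

Request:
apply_moves --deltas '[[[0, -0.7, 0, 0, 0], [0, 0, 0, 0, 0], [0, 0, 0, 0, 0]]]'

```text
time_s: 26.15
ee_pos: [0.5457, 0.3833, 0.0412]
ee_rot: [-0.0, 0.081, 0.997, -0.0]
force: [-1.0, 0.7, -1.9]
width: 0.489
grip_force: 61.7
```

Request:
apply_moves --deltas '[[[0, -0.7, 0, 0, 0], [0, 0, 0, 0, 0], [0, 0, 0, 0, 0]]]'

```text
time_s: 26.45
ee_pos: [0.5458, 0.3833, 0.041]
ee_rot: [-0.001, 0.081, 0.997, -0.0]
force: [-5.7, 0.6, -0.4]
width: 0.488
grip_force: 61.7
```

Request:
apply_moves --deltas '[[[0, 3, 0, 0, 0], [0, 3, 0, 0, 0], [0, 1.7, 0, 0, 0], [0, 0, 1.5, 0, 0], [0, 0, 0, 0, 0], [0, 0, 0, 0, 0]]]'

```text
time_s: 27.05
ee_pos: [0.5396, 0.3859, 0.0415]
ee_rot: [0.0, 0.081, 0.997, 0.0]
force: [-0.7, 0.7, -0.9]
width: 0.492
grip_force: 61.7
```

Request:
apply_moves --deltas '[[[0, 0, 0.7, 0, 0], [0, 0, 0, 0, 0], [0, 0, 0, 0, 0]]]'

```text
time_s: 27.35
ee_pos: [0.5395, 0.3866, 0.0414]
ee_rot: [0.0, 0.081, 0.997, 0.0]
force: [-0.6, -0.8, -1.7]
width: 0.489
grip_force: 61.7
```

Request:
apply_moves --deltas '[[[0, 0, 0.7, 0, 0], [0, 0, 0, 0, 0], [0, 0, 0, 0, 0]]]'

```text
time_s: 27.65
ee_pos: [0.5395, 0.387, 0.0413]
ee_rot: [-0.0, 0.081, 0.997, -0.0]
force: [-0.8, -1.9, -1.0]
width: 0.49
grip_force: 61.7
```

Request:
apply_moves --deltas '[[[0, 0, -1.4, 0, 0], [0, 0, -1.4, 0, 0], [0, 0, 0, 0, 0], [0, 0, 0, 0, 0], [0, 0, 0, 0, 0], [0, 0, 0, 0, 0]]]'

```text
time_s: 28.25
ee_pos: [0.5391, 0.3846, 0.0414]
ee_rot: [0.0, 0.081, 0.997, 0.0]
force: [-0.2, 0.2, -2.4]
width: 0.487
grip_force: 61.7
```

```bash
python3 go.py .5390 .3845 .0415 80.7; python3 - <<'E'
from h import *
L=[]
for n,x,y in(('top',135,280),('scene',170,285)):
    im,d=capture(n); L.append(cv2.resize(im[y:y+80,x:x+80],(400,400),interpolation=cv2.INTER_CUBIC))
save('final.png',np.hstack(L))
p=np.array(state()['ee_pos']); print('jx',p[0]*.98686-p[1]*.1616,'lat',p[0]*.1616+p[1]*.98686)
E
```

```text
t 28.25 pos [0.5391 0.3846 0.0414] yang 80.71 tilt [ 1.e-04  1.e-04 -1.e+00] w 0.487 gf 61.7 F [-0.2  0.2 -2.4] Mo [-0.   -0.06 -0.02] j [ 0.45  0.45  1.61  0.    1.08 -0.96]
shift tool mm [ 0.1 -0.1 -0.1] turn deg 0.01
jx 0.46987680786275804 lat 0.4666320965454141
```

View pics/final.png

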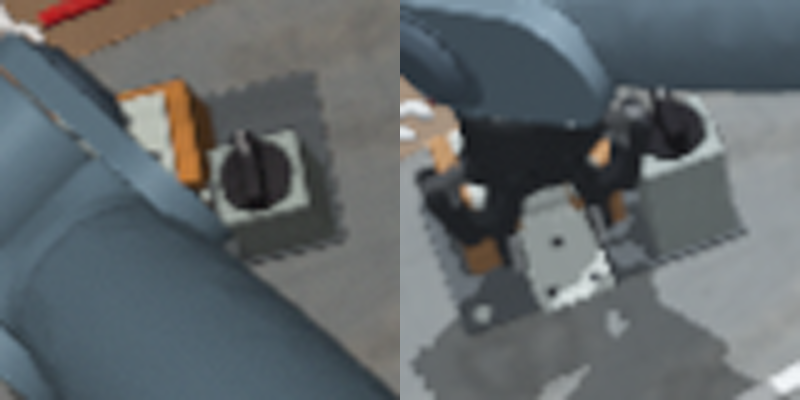

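```bash
python3 -c "
from rig import *
print(job_done())"
```

```text
the job is handed in; nothing more can be done
None
```

I turned the knob to its anticlockwise stop, which drew the pin back. The single-knuckle leaf is now held still and level in the gap, with its bore on the hinge line to within about 1 mm by touch checks against the fixed plate and one knuckle. My first grasp slipped and shifted the leaf a few mm before the second one held; the job was handed in at about 28 s.

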